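# Static balancing of a flywheel on roller bearings

### The arm

A 7-joint arm with a two-finger parallel gripper is mounted at the origin on the work surface; the furniture and walls round the work are solid. World frame = base frame: x ahead of the robot, y to its left, z up, the work surface at z = 0. Lengths are in m, angles in rad, forces in N, time in s.
With the tool pointing down it reaches from about 0.4 to 0.925 m from the base axis. Payload 4.1 kg.
Tool frame: the origin (TCP) lies at the very end of the fingers, on their centre line; the grasp point (between the pads) lies 19 mm behind it; z points along the fingers, y is the line along which they close (so a half turn about z gives the same grasp; the last joint's range is limited). The gripper opens to 85 mm and grips with 20 to 120 N. Pads are 22 mm wide; open, the fingers measure 114 mm over their backs; the gripper's body (76 mm by 85 mm) begins 54 mm behind the grasp point. The pads swing forward as they close: fully open they stand 13 mm farther back than shut.
Start: joints at [-1.367, 0.398, 0.045, 1.537, -0.019, 1.207, -0.051], TCP at [0.194, 0.62, 0.231] pointing down, gripper open.
Joint ranges: [-2.82, 2.82], [-0.49, 2.23], [-1.37, 1.46], [0, 2.46], [-1.36, 4.5], [0.23, 2], [-2.94, 2.94]. Speed limits (rad/s): [2.57, 2.57, 3.14, 3.14, 3.14, 3.14, 3.14].

### API

Orientations are given as a 3x3 rotation matrix whose columns are the frame's x, y, z axes.
In Python, from workcell import bot gives the robot as it stands.
- The arm moves only by the tool move_arm, never from a script. Its arguments are lists of equal length, an entry for each row: "rot": the turn, a rotation vector about the tool's x, y, z in degrees, a list of three; "linear": the shift along the tool's x, y, z in cm, a list of three; "gripper": the finger opening in cm, from 0 to 8.54. A call has 1 to 12 rows; each row shifts and turns the commanded pose from where the row before left it, along the tool's axes as they then stand; what a row does not reach is not made up. A row lasts 1/12 s, in which the tool goes at most 41.7 mm and 7.16 degrees, less where a joint would pass 70% of its speed; a pose out of reach is approached as far as the arm can. A call is refused whole if a number of a shift passes 4.17 or a number of a turn 7.16, either way. A call with a gripper value outside its range is refused whole. The fingers move at their own pace and stop on an object; the grip force is fixed at half the most. Time passes only in rows, so rows that do not move let the fingers close. It gives the time, the measured TCP pose, the force, the opening and the grip force at its end, in the units of the state.
- bot.state(): the state, without advancing time (a new reading comes with each control period).
- bot.camera(name): name is "side" or "top" or "wrist"; returns a dict with "pixels" (480x640x3 uint8, red, green, blue), "fovy" (degrees; the focal length in pixels is half the picture's height over the tangent of half this angle, whatever the lens; pixels are square), "cx", "cy" (the principal point, pixels), "k1" (the pictures are not rectified: a ray, as slopes to the right and down, at radius r is drawn at 1 + k1 r^2 times it, then the intrinsics apply), "cam_to_world" (4x4, takes a point from camera to world coordinates); the wrist camera has in their place "T_tool_cam" (4x4, takes a point from camera to tool coordinates, whose origin is the TCP and whose axes are the flange's). Camera axes: x right, y down, z forward; pixel columns grow to the right and rows downward; lengths in m; the calibration is good to about 2 mm. A picture is of the moment at which its call begins: read the wrist's pose just before it. There is no depth.
- bot.job_done(): hands the job in; it is judged then, once.
The state is a dict: "time_s": time; "q": joint angles; "joint_vel": joint speeds; "joint_torque": joint torques, N m; "tool_pos": TCP position; "ee_rot": TCP orientation; "contact_force": force on the tool from outside, world axes, zero at the start; "wrist_torque": the same for the moment, N m; "opening": finger opening in m; "grasp_force": force on a finger pad.
Only numpy, scipy, OpenCV 4.12 (cv2) and the standard library are available. Lean on these libraries where they do the work, as an engineer would, in place of code of your own. Each camera call takes 0.05 s, during which the arm holds its last target. There are 200 camera calls.

### The job

The flywheel in the wooden cradle was repaired with two steel blocks inside its rim and is now heavy on that side. Lower it, without dropping it, onto the balancing stand so that both ends of its arbor lie between the bearings and the wheel is about midway between the two uprights, then let go and let it rock until it hangs still with the heavy side at the bottom. When it is at rest, set the loose saddle weight squarely astride the top of the rim, on the light side, so that the wheel stays still with the weight on top; leave the other things on the bench where they are.

Things in the scene. Friction and masses are not known exactly. Their poses are not given: they have to be found in the camera images.
- flywheel: loose spoked flywheel standing upright in the cradle, 0.8 kg; origin at its centre, y along its arbor, which stays level. Rim 150 mm outer, 126 mm inner diameter, 20 mm wide along y, flat sides: pinch them at the top and lift straight up. Spokes 9 mm wide, hub 44 mm diameter, parts near the hub reach 29 mm from the centre along y. Arbor 16 mm diameter, 75 mm out either side
- flywheel_heavy (a point): point midway between the two dark steel blocks (38 x 18 mm, 16 mm wide, within the rim's width), 50 mm from the wheel's centre. The heavy direction is within about 8 degrees of it (the blocks' masses vary). At the start it is about 105 degrees round from the bottom
- stand: fixed stand, base 150 x 150 x 8 mm; origin at the centre of its underside, z up, y along the arbor's axis. Free ball bearings (40 mm diameter, 12 mm wide) centred at x +-22, y +-52, z 98 mm, tops at 118 mm. Uprights at y +-58 to 67 mm, up to z 103 mm. The arbor rests in the notches between the bearings; left alone, the wheel rocks with a 1 s period and is still after 4 to 6 s
- stand_seat (a point): point fixed to the stand where the wheel's centre lies when the arbor rests on the bearings: 115 mm above the bench top, midway between the uprights
- cradle: fixed wooden cradle, 166 x 70 x 46 mm, with a slot 24 mm wide along its x in which the rim stands; origin at the centre of its underside; at the start the wheel's centre is 91 mm above it and the arbor lies along its y. A bench vice (160 mm high) and a toggle clamp (176 mm high) stand fixed between the cradle and the stand
- weight: loose U-shaped saddle weight of folded steel, 0.05 kg, standing open side down on the bench; origin at the centre of its underside, x along its length (56 mm), z up. 33 mm wide along y over its side walls (40 mm over the flared lips, lowest 9 mm), 39 mm high; slot 25 mm wide, roof curved to the 150 mm rim. Pinch it across the side walls
- weight_crown (a point): middle of the underside of the saddle weight's roof, 34 mm above the weight's origin; 75 mm from the wheel's centre when the weight sits on the rim
- tape: tape measure standing on its base, 32 x 82 x 66 mm; a bystander, to be left alone; origin at the centre of its underside
- paste: round tin with a flat lid, 72 mm across, 49 mm high; a bystander, to be left alone; origin at the centre of its underside
- pipe: short piece of steel pipe standing on end, 48 mm across, 52 mm high; a bystander, to be left alone; origin at the centre of its underside
Things that resemble listed ones, but are neither listed nor needed, are in the scene too. What is shaped like the weight but blue is not meant.

How it is judged:
On the way:
1. the flywheel lies on the bearings with nothing touching it and has come to rest, heavy side down, the saddle weight not yet on it (x of flywheel in the frame of stand between -0.004 and 0.004 m and y of flywheel in the frame of stand between -0.03 and 0.03 m and z of flywheel in the frame of stand between 0.111 and 0.119 m and angle between the y axis of flywheel and the y axis of stand, either way round below 0.06 rad and height (world z) of flywheel_heavy below 0.0697 m and angular speed of flywheel below 0.15 rad/s and contact force between the fingers and flywheel below 0.1 N and distance between weight_crown and flywheel above 0.12 m), for 0.5 s.
At the end, for the whole second after the job is handed in: Arbor on all four bearings (4 mm across and in height, 30 mm along, 0.06 rad); blocks at the bottom (about 25 degrees); weight seated on the rim (crown 70-80 mm from the wheel's centre, 6 mm off mid-width, 0.15 rad) at its top (crown above 186 mm: about 19 degrees); all at rest (x of flywheel in the frame of stand between -0.004 and 0.004 m and y of flywheel in the frame of stand between -0.03 and 0.03 m and z of flywheel in the frame of stand between 0.111 and 0.119 m and angle between the y axis of flywheel and the y axis of stand, either way round below 0.06 rad and height (world z) of flywheel_heavy below 0.0697 m and angular speed of flywheel below 0.15 rad/s and linear speed of weight below 0.02 m/s and distance between weight_crown and flywheel between 0.07 and 0.08 m and y of weight_crown in the frame of flywheel between -0.006 and 0.006 m and height (world z) of weight_crown above 0.186 m and angle between the y axis of weight and the y axis of flywheel, either way round below 0.15 rad and angle between weight's own z axis and vertical below 0.4 rad); the robot touches nothing.
It fails at once if the flywheel is dropped or struck hard on the bearings (over 300 N) (contact force between flywheel and stand above 300 N).
It fails at once if the flywheel falls or is laid down on the bench (height (world z) of flywheel below 0.08 m).
It fails at once if the tape measure, tin or pipe piece is moved by more than 30 mm (distance of any of tape, paste, pipe from where it was at the start of the episode above 0.03 m).
It also fails if it takes over 66 s, if anything falls off the work surface, if the arm or the gripper's body presses on something with over 40 N, if the wrist force passes 120 N, or if a joint passes its speed limit or range.

## Working session

There is one attempt and no reset: what is moved stays moved. The work goes in short steps, Python scripts to look and compute and a tool call to move; the robot and the scene stay as the last step left them, time stands still between calls to the robot, and variables do not carry over. Pictures are saved under pics/ and viewed, at most 10 in all, crops included, and the job is handed in when it is done.

Besides the shell and the picture viewer there is one more tool, called after "Call:" in YAML: its name, and indented under it one key for each argument. move_arm: Moves the arm, as the interface text tells. Its arguments: {"type":"object","properties":{"rot":{"type":"array","items":{"type":"array","items":{"type":"number"}}},"linear":{"type":"array","items":{"type":"array","items":{"type":"number"}}},"gripper":{"type":"array","items":{"type":"number"}}},"required":["rot","linear","gripper"]}

```bash
ls; mkdir -p pics
cat > h.py <<'E'
import numpy as np, cv2
from workcell import bot
def cam(name):
    s=bot.state(); c=bot.camera(name)
    if 'cam_to_world' in c: c['T']=np.array(c['cam_to_world'])
    else:
        T=np.eye(4);T[:3,:3]=np.array(s['ee_rot']).reshape(3,3);T[:3,3]=s['tool_pos'];c['T']=T@np.array(c['T_tool_cam'])
    return c
def save(c,n): cv2.imwrite('pics/'+n+'.png',np.ascontiguousarray(c['pixels'][:,:,::-1]))
def K(c):
    h=c['pixels'].shape[0]; f=h/2/np.tan(np.radians(c['fovy'])/2)
    return np.array([[f,0,c['cx']],[0,f,c['cy']],[0,0,1.]]),np.array([c['k1'],0,0,0.])
def ray(c,uv):
    k,d=K(c); p=cv2.undistortPoints(np.array(uv,float).reshape(-1,1,2),k,d)[:,0]
    v=np.c_[p,np.ones(len(p))]@c['T'][:3,:3].T
    return c['T'][:3,3],v
def onz(c,uv,z):
    o,v=ray(c,uv); return o+v*((z-o[2])/v[:,2])[:,None]
def proj(c,P):
    k,d=K(c); Ti=np.linalg.inv(c['T']); r,_=cv2.Rodrigues(Ti[:3,:3])
    return cv2.projectPoints(np.array(P,float).reshape(-1,3),r,Ti[:3,3],k,d)[0][:,0]
def tri(*prs):
    A=0;b=0
    for c,uv in prs:
        o,v=ray(c,[uv]);v=v[0]/np.linalg.norm(v[0]);M=np.eye(3)-np.outer(v,v);A=A+M;b=b+M@o
    return np.linalg.solve(A,b)
E
python3 - <<'E'
from h import *
for n in ['side','top']:
    c=cam(n);save(c,n+'0');print(n,c['T'].round(3).tolist(),c['fovy'],c['k1'])
c=cam('wrist');print(np.array(c['T_tool_cam']).round(3).tolist());s=bot.state();print(np.array(s['ee_rot']).round(3).tolist(),s['time_s'],s['opening'])
E
```

```text
pics
side [[-0.987, -0.09, 0.134, 0.247], [-0.161, 0.481, -0.862, 1.331], [0.014, -0.872, -0.489, 0.815], [0.0, 0.0, 0.0, 1.0]] 47.60317218979275 -0.049498809645544754
top [[-0.015, -0.999, 0.048, 0.39], [-1.0, 0.014, -0.012, 0.048], [0.011, -0.049, -0.999, 1.42], [0.0, 0.0, 0.0, 1.0]] 43.90440897854486 -0.06352289692102908
[[0.001, -0.947, -0.321, 0.082], [1.0, 0.001, 0.0, -0.0], [0.0, -0.321, 0.947, -0.144], [0.0, 0.0, 0.0, 1.0]]
[[-0.955, 0.298, -0.0], [0.298, 0.955, -0.001], [-0.0, -0.001, -1.0]] 0.15 0.08522415651192902
```

View pics/side0.png

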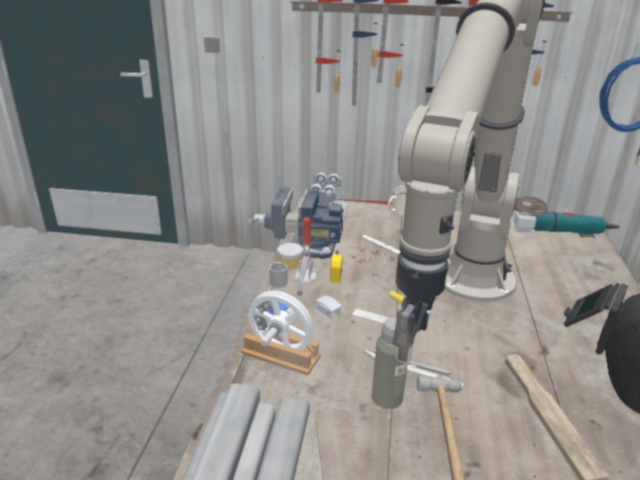

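View pics/top0.png

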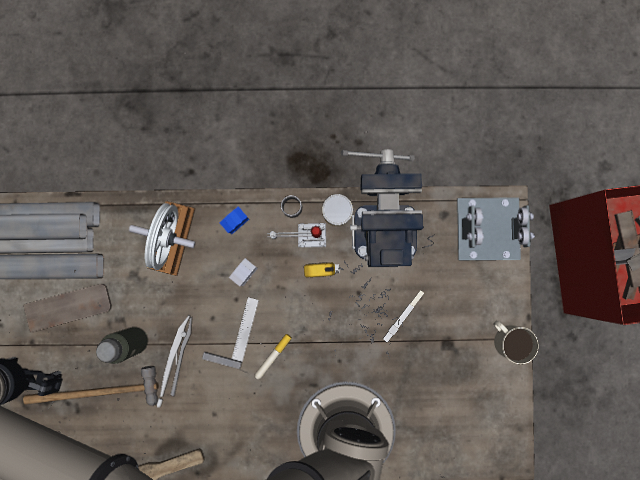

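The top view shows the flywheel at (163,238), the stand at (491,229), the grey saddle at (242,271) and its blue lookalike at (234,220). The clamp at (312,235) and the vice at (390,220) are between wheel and stand. I'll crop closer.

Run:
```python
from h import *
c=cam('top');im=np.ascontiguousarray(c['pixels'][:,:,::-1])
f=lambda u,v,w,h:cv2.resize(im[v:v+h,u:u+w],(400,w and 400*h//w),interpolation=cv2.INTER_CUBIC)
a=f(120,190,80,100)[:500];b=f(450,185,90,90)
d=f(210,250,60,40)
out=np.zeros((600,800,3),np.uint8);out[:500,:400]=a[:500];out[:400,400:]=b;out[400:600,400:]=d[:200]
cv2.imwrite('pics/crop1.png',out)
```

```text
(no output)
```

View pics/crop1.png

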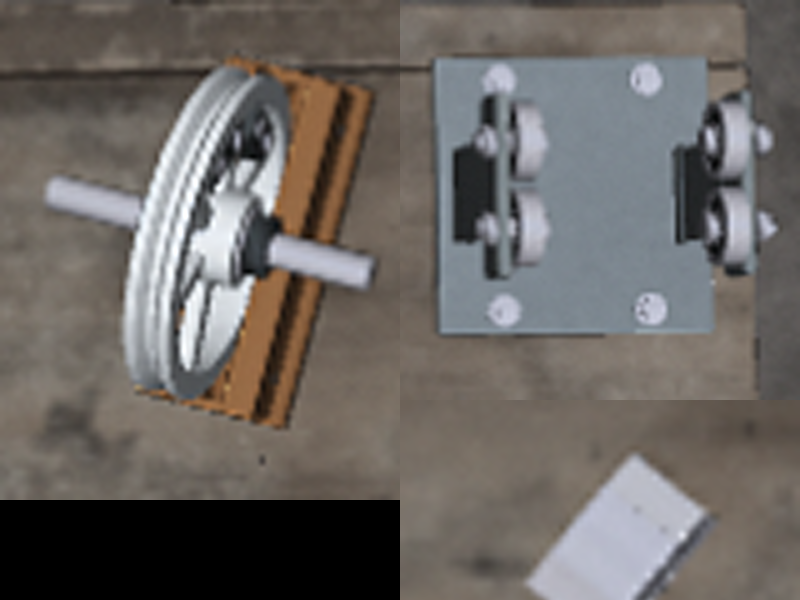

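The crop shows the arbor ends at about (129.4,228.6) and (195,244), and the stand's base corners at (457,198), (519,198.5), (520,260) and (459,260). The heavy block is on the far (+x) side.

Run:
```python
from h import *
c=cam('top')
e=onz(c,[[129.4,228.6],[195,244]],0.091);m=e.mean(0);d=e[1]-e[0];print('arbor',e.round(4).tolist(),m,np.linalg.norm(d),np.degrees(np.arctan2(d[1],d[0])))
b=onz(c,[[457.4,198],[519.1,198.5],[520.4,259.9],[459,259.9]],.008);print('stand',b.round(4).tolist(),b.mean(0),np.degrees(np.arctan2(*(b[1]-b[0])[1::-1])),np.degrees(np.arctan2(*(b[2]-b[3])[1::-1])))
p=c['pixels'].astype(int);r=p[255:290,225:262];mk=((r.min(2)>135)).astype(np.uint8)
cn=max(cv2.findContours(mk,0,2)[0],key=cv2.contourArea).reshape(-1,2)+[225,255]
w=onz(c,cn,.037)[:,:2].astype(np.float32);print('weight',cv2.minAreaRect(w*1000))
s=bot.state();R=np.array(s['ee_rot']);print('tool',s['tool_pos'],np.degrees(np.arctan2(R[1,1],R[0,1])))
```

```text
arbor [[0.4792, 0.4815, 0.091], [0.4426, 0.3336, 0.091]] [0.46085936 0.40756825 0.091     ] 0.15241627661978693 -103.89815624730247
stand [[0.5472, -0.276, 0.008], [0.5444, -0.4259, 0.008], [0.3967, -0.4245, 0.008], [0.3991, -0.2761, 0.008]] [ 0.47184822 -0.35061596  0.008     ] -91.09266097536413 -90.90253972174705
weight ((379.1026916503906, 236.98191833496094), (33.93906021118164, 59.53260803222656), 49.50450134277344)
tool [0.19371338 0.62017128 0.23082266] 72.65696911937002
```

Call:
move_arm:
  rot:
    - [0, 0, 0]
    - [0, 0, 0]
    - [0, 0, 0]
    - [0, 0, 0]
    - [0, 0, 0]
    - [0, 0, 0]
    - [0, 0, 0]
    - [0, 0, 0]
    - [0, 0, 0]
    - [0, 0, 0]
  linear:
    - [0, 0, -3]
    - [0, 0, -3]
    - [-3.19, 0.99, 0]
    - [-3.19, 0.99, 0]
    - [-3.19, 0.99, 0]
    - [-3.19, 0.99, 0]
    - [-3.19, 0.99, 0]
    - [-3.19, 0.99, 0]
    - [-3.19, 0.99, 0]
    - [-3.19, 0.99, 0]
  gripper: [6, 6, 6, 6, 6, 6, 6, 6, 6, 6]

```text
time_s: 1.08
tool_pos: [0.4625, 0.6197, 0.2911]
ee_rot: [[-0.955, 0.298, -0.0], [0.298, 0.955, -0.0], [0.0, -0.0, -1.0]]
contact_force: [0.3, 1.1, 0.4]
opening: 0.0598
grasp_force: 0.0
```

Call:
move_arm:
  rot:
    - [0, 0, 0]
    - [0, 0, 0]
    - [0, 0, 0]
    - [0, 0, 0]
    - [0, 0, 0]
    - [0, 0, 0]
    - [0, 0, -3.4]
    - [0, 0, 0]
    - [0, 0, 0]
  linear:
    - [-1.06, -3.38, 0]
    - [-1.06, -3.38, 0]
    - [-1.06, -3.38, 0]
    - [-1.06, -3.38, 0]
    - [-1.06, -3.38, 0]
    - [-1.06, -3.38, 0]
    - [0, 0, 0]
    - [0, 0, 0]
    - [0, 0, 0]
  gripper: [6, 6, 6, 6, 6, 6, 6, 6, 6]

```text
time_s: 1.83
tool_pos: [0.461, 0.4079, 0.2915]
ee_rot: [[-0.97, 0.242, -0.0], [0.242, 0.97, 0.001], [0.0, 0.001, -1.0]]
contact_force: [-0.3, 0.6, -1.0]
opening: 0.06
grasp_force: 0.0
```

```bash
cat > p.py <<'E'
from h import *
def pose():
    s=bot.state();R=np.array(s['ee_rot']);print('t',round(s['time_s'],2),'tool',np.round(s['tool_pos'],4),'yaw',np.degrees(np.arctan2(R[1,1],R[0,1])).round(2),'R',R.round(3).tolist(),'open',round(s['opening'],4),'F',np.round(s['contact_force'],1),'g',s['grasp_force']);return R,np.array(s['tool_pos'])
E
python3 - <<'E'
from p import *
pose();c=cam('wrist');save(c,'w1')
E
```

```text
t 1.83 tool [0.461  0.4079 0.2915] yaw 75.99 R [[-0.97, 0.242, -0.0], [0.242, 0.97, 0.001], [0.0, 0.001, -1.0]] open 0.06 F [-0.3  0.6 -1. ] g 0.0
```

View pics/w1.png

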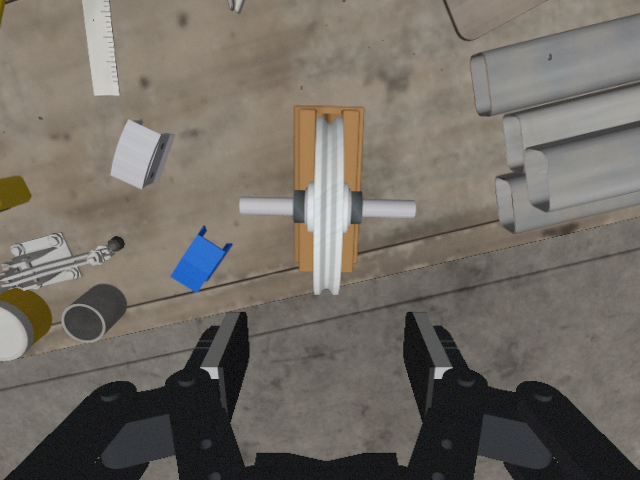

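The wrist view shows the arbor ends at (239,206) and (415,209), with the wheel between the open fingers. The saddle is at (142,153).

Run:
```python
from p import *
c=cam('wrist')
e=onz(c,[[239,206],[415,209]],.091);m=e.mean(0);d=e[1]-e[0];print(m,np.linalg.norm(d),np.degrees(np.arctan2(d[1],d[0])))
R,p=pose();print(R.T@(m-p))
w=onz(c,[[133,119],[111,173],[143,188],[164,134]],.038);print(w.round(4).tolist(),w.mean(0))
```

```text
[0.46228915 0.40949234 0.091     ] 0.15227340185475136 75.12582277189973
t 1.93 tool [0.4606 0.409  0.2912] yaw 76.13 R [[-0.971, 0.24, -0.0], [0.24, 0.971, 0.001], [0.001, 0.001, -1.0]] open 0.0596 F [-0.1  0.   0.1] g 0.0
[-0.001658    0.00072563  0.20017162]
[[0.348, 0.2499, 0.038], [0.3901, 0.2094, 0.038], [0.4118, 0.2347, 0.038], [0.3682, 0.2736, 0.038]] [0.37953699 0.24191798 0.038     ]
```

Call:
move_arm:
  rot:
    - [0, 0, 0.5]
    - [0, 0, 0]
    - [0, 0, 0]
    - [0, 0, 0]
    - [0, 0, 0]
    - [0, 0, 0]
    - [0, 0, 0]
    - [0, 0, 0]
    - [0, 0, 0]
    - [0, 0, 0]
  linear:
    - [-0.15, 0.05, 3]
    - [0, 0, 3.5]
    - [0, 0, 3.5]
    - [0, 0, 3]
    - [0, 0, 2]
    - [0, 0, 0]
    - [0, 0, 0]
    - [0, 0, 0]
    - [0, 0, 0]
    - [0, 0, 0]
  gripper: [6, 6, 6, 6, 6, 4, 2.5, 1.2, 1.2, 1.2]

```text
time_s: 2.77
tool_pos: [0.4637, 0.409, 0.1433]
ee_rot: [[-0.968, 0.249, 0.002], [0.249, 0.968, 0.003], [-0.002, 0.004, -1.0]]
contact_force: [0.1, 0.8, 1.7]
opening: 0.0188
grasp_force: 59.9
```

Call:
move_arm:
  rot:
    - [0, 0, 0]
    - [0, 0, 0]
    - [0, 0, 0]
    - [0, 0, 0]
    - [0, 0, 0]
    - [0, 0, 0]
    - [0, 0, 0]
    - [0, 0, 0]
  linear:
    - [0, 0, 0]
    - [0, 0, 0]
    - [0, 0, 0]
    - [0, 0, -0.5]
    - [0, 0, -1]
    - [0, 0, -1.5]
    - [0, 0, -1]
    - [0, 0, 0]
  gripper: [1, 1, 1, 1, 1, 1, 1, 1]

```text
time_s: 3.43
tool_pos: [0.4635, 0.4075, 0.1831]
ee_rot: [[-0.968, 0.25, 0.002], [0.25, 0.968, 0.001], [-0.001, 0.001, -1.0]]
contact_force: [1.0, 0.1, -6.8]
opening: 0.0187
grasp_force: 59.3
```

Call:
move_arm:
  rot:
    - [0, 0, 0]
    - [0, 0, 0]
    - [0, 0, 0]
    - [0, 0, 0]
    - [0, 0, 0]
    - [0, 0, 0]
    - [0, 0, 0]
    - [0, 0, 0]
    - [0, 0, 0]
    - [0, 0, 0]
    - [0, 0, 0]
    - [0, 0, 0]
  linear:
    - [0, 0, -1]
    - [0, 0, -2]
    - [0, 0, -2.5]
    - [0, 0, -3]
    - [0, 0, -3]
    - [0, 0, -2.5]
    - [-0.2, -0.75, -1.5]
    - [-0.4, -1.5, -0.5]
    - [-0.6, -2.25, 0]
    - [-0.75, -2.8, 0]
    - [-0.85, -3.2, 0]
    - [-0.85, -3.2, 0]
  gripper: [1, 1, 1, 1, 1, 1, 1, 1, 1, 1, 1, 1]

```text
time_s: 4.43
tool_pos: [0.4626, 0.2622, 0.3393]
ee_rot: [[-0.968, 0.25, -0.004], [0.25, 0.968, -0.004], [0.003, -0.004, -1.0]]
contact_force: [0.4, -0.1, -7.6]
opening: 0.0184
grasp_force: 59.4
```

Call:
move_arm:
  rot:
    - [0, 0, 0]
    - [0, 0, 0]
    - [0, 0, 0]
    - [0, 0, 0]
    - [0, 0, 0]
    - [0, 0, 0]
    - [0, 0, 0]
    - [0, 0, 0]
    - [0, 0, 0]
    - [0, 0, 0]
    - [0, 0, 0]
    - [0, 0, 0]
  linear:
    - [-0.85, -3.2, 0]
    - [-0.85, -3.2, 0]
    - [-0.85, -3.2, 0]
    - [-0.85, -3.2, 0]
    - [-0.85, -3.2, 0]
    - [-0.85, -3.2, 0]
    - [-0.85, -3.2, 0]
    - [-0.85, -3.2, 0]
    - [-0.85, -3.2, 0]
    - [-0.85, -3.2, 0]
    - [-0.85, -3.2, 0]
    - [-0.85, -3.2, 0]
  gripper: [1, 1, 1, 1, 1, 1, 1, 1, 1, 1, 1, 1]

```text
time_s: 5.43
tool_pos: [0.464, -0.1341, 0.3397]
ee_rot: [[-0.968, 0.251, -0.004], [0.251, 0.968, 0.001], [0.004, -0.0, -1.0]]
contact_force: [0.7, -0.5, -8.2]
opening: 0.0189
grasp_force: 59.4
```

Run:
```python
from p import *
R,p=pose();print(R.T@(np.array([.472,-.3506,p[2]])-p)*100)
```

```text
t 5.43 tool [ 0.464  -0.1341  0.3397] yaw 75.47 R [[-0.968, 0.251, -0.004], [0.251, 0.968, 0.001], [0.004, -0.0, -1.0]] open 0.0189 F [ 0.7 -0.5 -8.2] g 59.398557356907986
[ -6.21040038 -20.75082638  -0.02409283]
```

Call:
move_arm:
  rot:
    - [0, 0, 0]
    - [0, 0, 0]
    - [0, 0, 0]
    - [0, 0, 0]
    - [0, 0, 0]
    - [0, 0, 0]
    - [0, 0, 0]
    - [0, 0, 0]
    - [0, 0, -4.5]
    - [0, 0, -5]
    - [0, 0, -4]
    - [0, 0, 0]
  linear:
    - [-0.85, -3.2, 0]
    - [-0.85, -3.2, 0]
    - [-0.85, -3.2, 0]
    - [-0.85, -3.2, 0]
    - [-0.85, -3.2, 0]
    - [-0.8, -2.4, 0]
    - [-0.7, -1.5, 0]
    - [-0.45, -0.85, 0]
    - [0, 0, 0]
    - [0, 0, 0]
    - [0, 0, 0]
    - [0, 0, 0]
  gripper: [1, 1, 1, 1, 1, 1, 1, 1, 1, 1, 1, 1]

```text
time_s: 6.43
tool_pos: [0.4741, -0.3468, 0.34]
ee_rot: [[-1.0, 0.015, -0.003], [0.015, 1.0, 0.003], [0.003, 0.003, -1.0]]
contact_force: [0.1, 0.3, -8.1]
opening: 0.0186
grasp_force: 59.4
```

Run:
```python
from p import *
pose();c=cam('wrist');save(c,'w2')
```

```text
t 6.43 tool [ 0.4741 -0.3468  0.34  ] yaw 89.14 R [[-1.0, 0.015, -0.003], [0.015, 1.0, 0.003], [0.003, 0.003, -1.0]] open 0.0186 F [ 0.1  0.3 -8.1] g 59.44576041831169
```

View pics/w2.png

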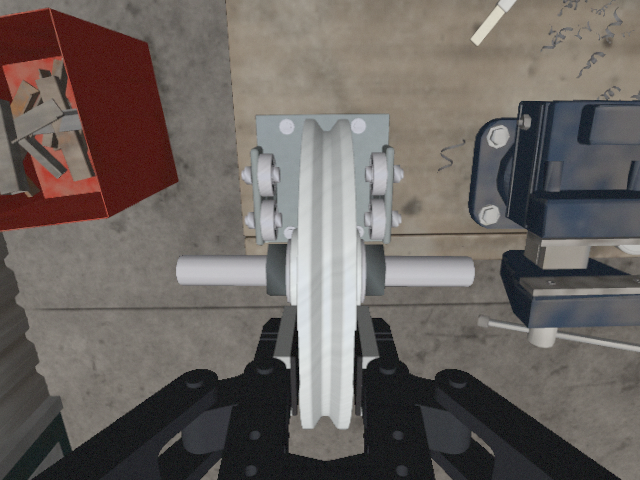

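The wrist view shows the arbor ends at (177,270) and (473,271). The stand is below it, with base near corners at (256,115) and (389,114) and bearing bolts at about (246,174), (249,219), (398,174) and (396,219).

Run:
```python
from p import *
c=cam('wrist')
for z in (.286,.29,.294):
    e=onz(c,[[177,269.5],[473,271]],z);m=e.mean(0);d=e[1]-e[0];print(z,m,np.linalg.norm(d),np.degrees(np.arctan2(d[1],d[0])))
R,p=pose();print(R.T@(m-p))
b=onz(c,[[246,174],[249,219],[398,174],[396,219]],.098);print(b.round(4).tolist(),b.mean(0))
b=onz(c,[[256,115],[389,114]],.008);print(b.round(4).tolist(),b.mean(0)+[.075,0,0],np.degrees(np.arctan2(*(b[1]-b[0])[1::-1])))
t=cam('top');b=onz(t,[[457.4,198],[519.1,198.5],[520.4,259.9],[459,259.9]],.008);print(b.mean(0))
```

```text
0.286 [ 0.47366751 -0.34723262  0.286     ] 0.15562950217285762 88.69087500592185
0.29 [ 0.47201986 -0.34720676  0.29      ] 0.15248642223927159 88.69087500592184
0.294 [ 0.47037221 -0.34718089  0.294     ] 0.14934334230568566 88.69087500592187
t 6.53 tool [ 0.4744 -0.3471  0.3404] yaw 88.97 R [[-1.0, 0.018, -0.002], [0.018, 1.0, 0.002], [0.002, 0.002, -1.0]] open 0.0188 F [ 0.  -0.7 -8.2] g 59.44954987062374
[ 0.00398859 -0.00021569  0.04643443]
[[0.4516, -0.4216, 0.098], [0.4956, -0.4221, 0.098], [0.454, -0.278, 0.098], [0.4981, -0.2782, 0.098]] [ 0.47482626 -0.34997199  0.098     ]
[[0.3998, -0.4231, 0.008], [0.4013, -0.2747, 0.008]] [ 0.47554833 -0.34886853  0.008     ] 89.45614321359358
[ 0.47184822 -0.35061596  0.008     ]
```

Call:
move_arm:
  rot:
    - [0, 0, 0]
    - [0, 0, 0]
    - [0, 0, 0]
    - [0, 0, 0]
    - [0, 0, 0]
    - [0, 0, 0]
    - [0, 0, 0]
    - [0, 0, 0]
    - [0, 0, 0]
  linear:
    - [-0.2, -0.15, 1]
    - [-0.1, -0.1, 2]
    - [0, 0, 2.5]
    - [0, 0, 2.5]
    - [0, 0, 2.5]
    - [0, 0, 2]
    - [0, 0, 1.5]
    - [0, 0, 0.5]
    - [0, 0, 0]
  gripper: [1, 1, 1, 1, 1, 1, 1, 1, 1]

```text
time_s: 7.33
tool_pos: [0.4773, -0.3494, 0.1942]
ee_rot: [[-1.0, 0.017, -0.004], [0.017, 1.0, 0.002], [0.004, 0.002, -1.0]]
contact_force: [-0.7, -0.2, -7.8]
opening: 0.019
grasp_force: 59.4
```

Run:
```python
from p import *
pose();c=cam('wrist');save(c,'w3')
```

```text
t 7.33 tool [ 0.4773 -0.3494  0.1942] yaw 89.05 R [[-1.0, 0.017, -0.004], [0.017, 1.0, 0.002], [0.004, 0.002, -1.0]] open 0.019 F [-0.7 -0.2 -7.8] g 59.447806897514965
```

View pics/w3.png

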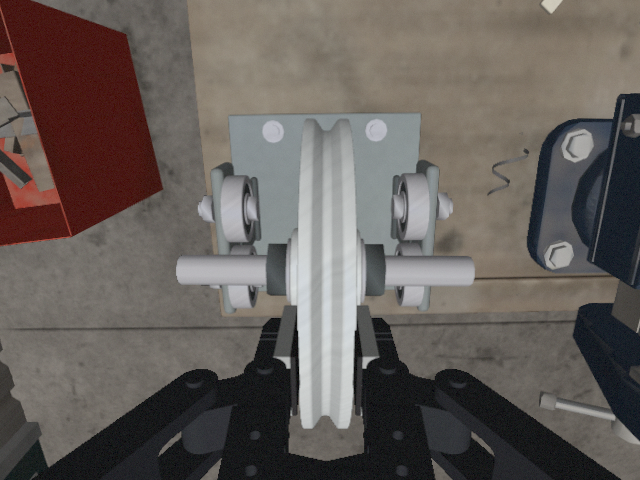

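Same arbor pixels as before. The near bolts are at (206,209) and (444,207), the gap between the bearings is at v≈242.5, and the base near corners are at (229,115) and (420,113).

Run:
```python
from p import *
c=cam('wrist')
for z in (.1435,.147):
    e=onz(c,[[177,269.5],[473,271]],z);m=e.mean(0);d=e[1]-e[0];print(z,m,np.linalg.norm(d),np.degrees(np.arctan2(d[1],d[0])))
R,p=pose()
b=onz(c,[[206,209],[444,207],[237,242.5],[411,243]],.098);print(b.round(4).tolist())
b=onz(c,[[229,115],[420,113]],.008);print(b.round(4).tolist(),b.mean(0)+[.075,0,0])
```

```text
0.1435 [ 0.47681205 -0.35073176  0.1435    ] 0.15411707778537478 88.78865395739264
0.147 [ 0.47536606 -0.35070183  0.147     ] 0.1513656650322183 88.78865395739263
t 7.43 tool [ 0.4788 -0.3509  0.1969] yaw 89.05 R [[-1.0, 0.017, 0.001], [0.017, 1.0, -0.001], [-0.001, -0.001, -1.0]] open 0.0188 F [ 0.5  0.3 -8.4] g 59.4759979218361
[[0.4542, -0.423, 0.098], [0.4552, -0.2782, 0.098], [0.476, -0.4058, 0.098], [0.478, -0.2971, 0.098]]
[[0.4012, -0.4245, 0.008], [0.402, -0.276, 0.008]] [ 0.47661141 -0.35026886  0.008     ]
```

Call:
move_arm:
  rot:
    - [0, 0, 0]
    - [0, 0, 0]
    - [0, 0, 0]
    - [0, 0, 0]
    - [0, 0, 0]
    - [0, 0, 0]
    - [0, 0, 0]
    - [0, 0, 0]
  linear:
    - [-0.05, 0.05, 0.5]
    - [0, 0, 0.6]
    - [0, 0, 0.5]
    - [0, 0, 0.4]
    - [0, 0, 0.3]
    - [0, 0, 0.2]
    - [0, 0, 0]
    - [0, 0, 0]
  gripper: [1, 1, 1, 1, 1, 1, 1, 1]

```text
time_s: 8.1
tool_pos: [0.4787, -0.3501, 0.1712]
ee_rot: [[-1.0, 0.017, -0.0], [0.017, 1.0, 0.0], [0.0, 0.0, -1.0]]
contact_force: [-0.4, 0.1, -8.0]
opening: 0.0184
grasp_force: 59.5
```

Call:
move_arm:
  rot:
    - [0, 0, 0]
    - [0, 0, 0]
    - [0, 0, 0]
    - [0, 0, 0]
  linear:
    - [0, 0, 0.2]
    - [0, 0, 0.2]
    - [0, 0, 0]
    - [0, 0, 0]
  gripper: [1, 1, 1, 1]

```text
time_s: 8.43
tool_pos: [0.4776, -0.3504, 0.1677]
ee_rot: [[-1.0, 0.016, -0.002], [0.016, 1.0, 0.0], [0.002, 0.0, -1.0]]
contact_force: [-4.7, 1.1, -0.7]
opening: 0.0185
grasp_force: 60.4
```

Call:
move_arm:
  rot:
    - [0, 0, 0]
    - [0, 0, 0]
    - [0, 0, 0]
    - [0, 0, 0]
  linear:
    - [0.1, 0, 0]
    - [0.05, 0, 0.05]
    - [0, 0, 0.05]
    - [0, 0, 0]
  gripper: [1, 1, 1, 1]

```text
time_s: 8.77
tool_pos: [0.4778, -0.3505, 0.167]
ee_rot: [[-1.0, 0.017, 0.002], [0.017, 1.0, -0.001], [-0.002, -0.001, -1.0]]
contact_force: [-3.7, -0.5, 2.0]
opening: 0.019
grasp_force: 60.9
```

Call:
move_arm:
  rot:
    - [0, 0, 0]
    - [0, 0, 0]
    - [0, 0, 0]
    - [0, 0, 0]
    - [0, 0, 0]
    - [0, 0, 0]
    - [0, 0, 0]
    - [0, 0, 0]
    - [0, 0, 0]
    - [0, 0, 0]
  linear:
    - [0, 0, 0]
    - [0, 0, 0]
    - [0, 0, 0]
    - [0, 0, -1]
    - [0, 0, -2]
    - [0, 0, -3]
    - [0, 0, -3]
    - [0, 0, -3]
    - [0, 0, -2]
    - [0, 0, 0]
  gripper: [3, 4, 5, 5, 5, 5, 5, 5, 5, 5]

```text
time_s: 9.6
tool_pos: [0.4796, -0.3521, 0.3124]
ee_rot: [[-1.0, 0.017, 0.01], [0.017, 1.0, -0.005], [-0.01, -0.005, -1.0]]
contact_force: [-0.4, -0.8, 0.3]
opening: 0.0499
grasp_force: 0.0
```

Run:
```python
from p import *
R,p=pose();c=cam('wrist');save(c,'w4')
print(R.T@(np.array([.3795,.2405,p[2]])-p)*100)
```

```text
t 9.6 tool [ 0.4796 -0.3521  0.3124] yaw 89.03 R [[-1.0, 0.017, 0.01], [0.017, 1.0, -0.005], [-0.01, -0.005, -1.0]] open 0.0499 F [-0.4 -0.8  0.3] g 0.0
[11.0105267  59.08450489 -0.40216833]
```

View pics/w4.png

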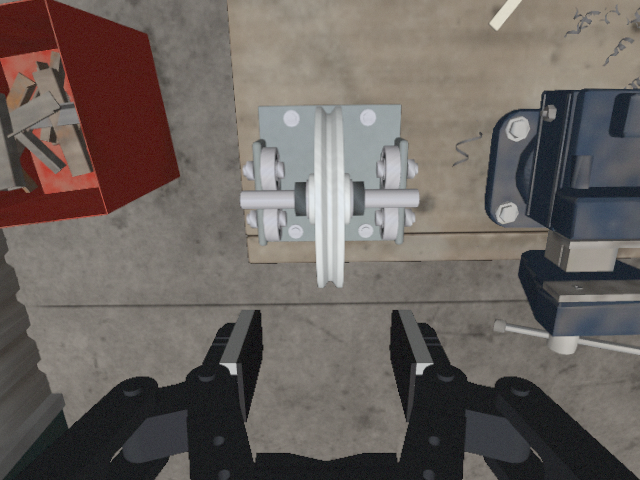

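The wheel's arbor lies in the bearings, with ends at (241,199) and (419,198). While it rocks down I'll go to the saddle.

Call:
move_arm:
  rot:
    - [0, 0, 0]
    - [0, 0, 0]
    - [0, 0, 0]
    - [0, 0, 0]
    - [0, 0, 0]
    - [0, 0, 0]
    - [0, 0, 0]
    - [0, 0, 0]
    - [0, 0, 0]
    - [0, 0, 0]
    - [0, 0, 0]
    - [0, 0, 0]
  linear:
    - [0.3, 1.7, 0]
    - [0.65, 3.5, 0]
    - [0.65, 3.5, 0]
    - [0.65, 3.5, 0]
    - [0.65, 3.5, 0]
    - [0.65, 3.5, 0]
    - [0.65, 3.5, 0]
    - [0.65, 3.5, 0]
    - [0.65, 3.5, 0]
    - [0.65, 3.5, 0]
    - [0.65, 3.5, 0]
    - [0.65, 3.5, 0]
  gripper: [6, 6, 6, 6, 6, 6, 6, 6, 6, 6, 6, 6]

```text
time_s: 10.65
tool_pos: [0.4082, 0.0549, 0.3057]
ee_rot: [[-1.0, 0.017, -0.001], [0.017, 1.0, 0.0], [0.001, 0.0, -1.0]]
contact_force: [1.4, -0.9, -0.3]
opening: 0.0597
grasp_force: 0.0
```

Call:
move_arm:
  rot:
    - [0, 0, 0]
    - [0, 0, 0]
    - [0, 0, 0]
    - [0, 0, 0]
    - [0, 0, 0]
    - [0, 0, 0]
    - [0, 0, 6.5]
    - [0, 0, 6.5]
    - [0, 0, 6.5]
    - [0, 0, 6.5]
    - [0, 0, 6.5]
    - [0, 0, 6.5]
  linear:
    - [0.65, 3.5, 0]
    - [0.65, 3.5, 0]
    - [0.65, 3.5, 0]
    - [0.65, 3.5, 0]
    - [0.65, 3.5, 0]
    - [0.3, 1.4, 0]
    - [0, 0, 0]
    - [0, 0, 0]
    - [0, 0, 0]
    - [0, 0, 0]
    - [0, 0, 0]
    - [0, 0, 0]
  gripper: [6, 6, 6, 6, 6, 6, 6, 6, 6, 6, 6, 6]

```text
time_s: 11.65
tool_pos: [0.3765, 0.2427, 0.3054]
ee_rot: [[-0.763, 0.646, -0.001], [0.646, 0.763, -0.001], [0.001, -0.001, -1.0]]
contact_force: [-0.0, -0.1, -0.1]
opening: 0.0599
grasp_force: 0.0
```

Run:
```python
from p import *
R,p=pose();c=cam('wrist');save(c,'w5');print(np.round(bot.state()['q'],2),proj(c,[.3795,.2405,.038]))
```

```text
t 11.65 tool [0.3765 0.2427 0.3054] yaw 49.72 R [[-0.763, 0.646, -0.001], [0.646, 0.763, -0.001], [0.001, -0.001, -1.0]] open 0.0599 F [-0.  -0.1 -0.1] g 0.0
[-0.75 -0.02  0.08  1.88  0.    1.28  0.19] [[326.53353996 194.12393934]]
```

View pics/w5.png

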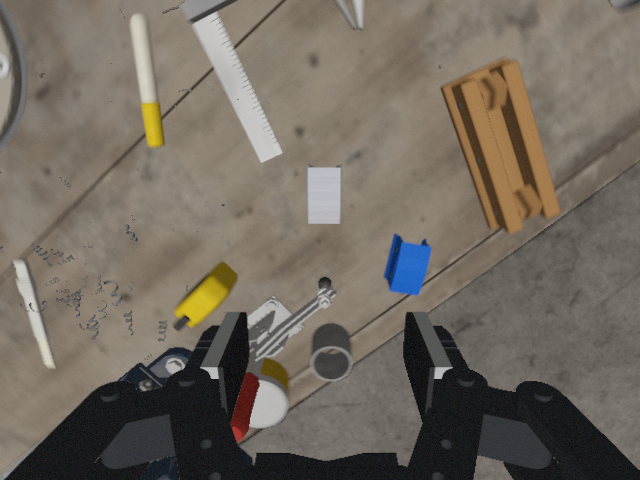

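The saddle is between (307,167) and (340,223), square to the tool. The blue lookalike is well clear at (408,265).

Run:
```python
from p import *
R,p=pose();c=cam('wrist')
w=onz(c,[[307,167],[340.5,167],[341,223.5],[307.5,223.5]],.037);print(w.round(4).tolist(),w.mean(0),np.linalg.norm(w[1]-w[0]),np.linalg.norm(w[2]-w[1]));print(R.T@(w.mean(0)-p)*100)
t=cam('top');print(onz(t,[[272,235]],.06),onz(t,[[316,231]],.17))
```

```text
t 11.7 tool [0.3765 0.2427 0.3054] yaw 49.53 R [[-0.761, 0.649, -0.001], [0.649, 0.761, -0.0], [0.001, -0.001, -1.0]] open 0.0602 F [-0.5 -1.2  0.5] g 0.0
[[0.3459, 0.2434, 0.037], [0.3677, 0.269, 0.037], [0.4133, 0.2317, 0.037], [0.3906, 0.2049, 0.037]] [0.37939404 0.23723833 0.037     ] 0.03360071072125728 0.05888981094311661
[-0.59242562 -0.19117048 26.84470836]
[[0.46192085 0.16375378 0.06      ]] [[0.46324839 0.06184384 0.17      ]]
```

Call:
move_arm:
  rot:
    - [0, 0, 0]
    - [0, 0, 0]
    - [0, 0, 0]
    - [0, 0, 0]
    - [0, 0, 0]
    - [0, 0, 0]
    - [0, 0, 0]
    - [0, 0, 0]
    - [0, 0, 0]
    - [0, 0, 0]
    - [0, 0, 0]
    - [0, 0, 0]
  linear:
    - [-0.5, -0.2, 2]
    - [0, 0, 4]
    - [0, 0, 4]
    - [0, 0, 4]
    - [0, 0, 4]
    - [0, 0, 3.5]
    - [0, 0, 3]
    - [0, 0, 2.5]
    - [0, 0, 1.5]
    - [0, 0, 0.7]
    - [0, 0, 0]
    - [0, 0, 0]
  gripper: [6, 6, 6, 6, 6, 6, 6, 6, 6, 6, 6, 6]

```text
time_s: 12.8
tool_pos: [0.3798, 0.2383, 0.0146]
ee_rot: [[-0.767, 0.641, 0.0], [0.641, 0.767, 0.0], [-0.0, 0.0, -1.0]]
contact_force: [0.3, 0.4, 0.9]
opening: 0.06
grasp_force: 0.0
```

Call:
move_arm:
  rot:
    - [0, 0, 0]
    - [0, 0, 0]
    - [0, 0, 0]
    - [0, 0, 0]
    - [0, 0, 0]
    - [0, 0, 0]
    - [0, 0, 0]
    - [0, 0, 0]
  linear:
    - [0, 0, 0]
    - [0, 0, 0]
    - [0, 0, 0]
    - [0, 0, 0]
    - [0, 0, 0]
    - [0, 0, 0]
    - [0, 0, 0]
    - [0, 0, 0]
  gripper: [4.8, 4.2, 3.8, 3.4, 3, 2.8, 2.8, 2.8]

```text
time_s: 13.47
tool_pos: [0.38, 0.2384, 0.0152]
ee_rot: [[-0.767, 0.642, 0.001], [0.642, 0.767, 0.001], [-0.0, 0.001, -1.0]]
contact_force: [-1.7, -0.8, 4.2]
opening: 0.032
grasp_force: 58.9
```

Call:
move_arm:
  rot:
    - [0, 0, 0]
    - [0, 0, 0]
    - [0, 0, 0]
    - [0, 0, 0]
    - [0, 0, 0]
    - [0, 0, 0]
    - [0, 0, -6.5]
    - [0, 0, -6.5]
    - [0, 0, -6.5]
    - [0, 0, -6.5]
    - [0, 0, -6.5]
    - [0, 0, -6.5]
  linear:
    - [0, 0, -1]
    - [0, 0, -3]
    - [0, 0, -4]
    - [0, 0, -4]
    - [0, 0, -4]
    - [0, 0, -4]
    - [0, 0, -3]
    - [0, 0, -3]
    - [0, 0, -2]
    - [0, 0, 0]
    - [0, 0, 0]
    - [0, 0, 0]
  gripper: [2.6, 2.6, 2.6, 2.6, 2.6, 2.6, 2.6, 2.6, 2.6, 2.6, 2.6, 2.6]

```text
time_s: 14.47
tool_pos: [0.3794, 0.2378, 0.2955]
ee_rot: [[-1.0, 0.011, 0.001], [0.011, 1.0, 0.001], [-0.001, 0.001, -1.0]]
contact_force: [-0.4, -0.9, -0.3]
opening: 0.0322
grasp_force: 59.6
```

Call:
move_arm:
  rot:
    - [0, 0, 0]
    - [0, 0, 0]
    - [0, 0, 0]
    - [0, 0, 0]
    - [0, 0, 0]
    - [0, 0, 0]
    - [0, 0, 0]
    - [0, 0, 0]
    - [0, 0, 0]
    - [0, 0, 0]
    - [0, 0, 0]
    - [0, 0, 0]
  linear:
    - [-0.3, -1.6, 0]
    - [-0.6, -3.3, 0]
    - [-0.6, -3.3, 0]
    - [-0.6, -3.3, 0]
    - [-0.6, -3.3, 0]
    - [-0.6, -3.3, 0]
    - [-0.6, -3.3, 0]
    - [-0.6, -3.3, 0]
    - [-0.6, -3.3, 0]
    - [-0.6, -3.3, 0]
    - [-0.6, -3.3, 0]
    - [-0.6, -3.3, 0]
  gripper: [2.6, 2.6, 2.6, 2.6, 2.6, 2.6, 2.6, 2.6, 2.6, 2.6, 2.6, 2.6]

```text
time_s: 15.47
tool_pos: [0.4417, -0.1437, 0.2949]
ee_rot: [[-1.0, 0.016, 0.001], [0.016, 1.0, 0.001], [-0.001, 0.001, -1.0]]
contact_force: [-0.7, 0.1, -0.8]
opening: 0.0319
grasp_force: 59.6
```

Run:
```python
from p import *
R,p=pose();print(R.T@(np.array([.4767,-.3504,p[2]])-p)*100)
```

```text
t 15.47 tool [ 0.4417 -0.1437  0.2949] yaw 89.06 R [[-1.0, 0.016, 0.001], [0.016, 1.0, 0.001], [-0.001, 0.001, -1.0]] open 0.0319 F [-0.7  0.1 -0.8] g 59.60969229883631
[-3.83702321e+00 -2.06118921e+01 -1.94377038e-02]
```

Call:
move_arm:
  rot:
    - [0, 0, 0]
    - [0, 0, 0]
    - [0, 0, 0]
    - [0, 0, 0]
    - [0, 0, 0]
    - [0, 0, 0]
    - [0, 0, 0]
    - [0, 0, 0]
    - [0, 0, 0]
    - [0, 0, 0]
  linear:
    - [-0.6, -3.3, 0]
    - [-0.6, -3.3, 0]
    - [-0.6, -3.3, 0]
    - [-0.6, -3.3, 0]
    - [-0.6, -3.2, 0]
    - [-0.5, -2.5, 0]
    - [-0.3, -1.5, 0]
    - [0, -0.2, 0]
    - [0, 0, 0]
    - [0, 0, 0]
  gripper: [2.6, 2.6, 2.6, 2.6, 2.6, 2.6, 2.6, 2.6, 2.6, 2.6]

```text
time_s: 16.3
tool_pos: [0.4768, -0.3475, 0.2943]
ee_rot: [[-1.0, 0.016, 0.0], [0.016, 1.0, 0.002], [-0.0, 0.002, -1.0]]
contact_force: [0.6, 0.3, -1.3]
opening: 0.0319
grasp_force: 59.7
```

Run:
```python
from p import *
R,p=pose();c=cam('wrist');d=cam('wrist')
print('diff',np.abs(c['pixels'][80:300,300:360].astype(int)-d['pixels'][80:300,300:360]).mean())
im=c['pixels'][:,:,::-1]
s=cam('side');uv=proj(s,[.4767,-.3504,.115])[0].astype(int);print(uv)
a=np.ascontiguousarray(s['pixels'][max(uv[1]-40,0):uv[1]+40,max(uv[0]-50,0):uv[0]+50,::-1])
out=np.zeros((480,800,3),np.uint8);out[:,:480]=im[:,90:570];b=cv2.resize(a,(320,320*a.shape[0]//a.shape[1]));out[:b.shape[0],480:]=b;cv2.imwrite('pics/w6.png',out)
```

```text
t 16.3 tool [ 0.4768 -0.3475  0.2943] yaw 89.1 R [[-1.0, 0.016, 0.0], [0.016, 1.0, 0.002], [-0.0, 0.002, -1.0]] open 0.0319 F [ 0.6  0.3 -1.3] g 59.66143428653595
diff 3.784949494949495
[324 178]
```

View pics/w6.png

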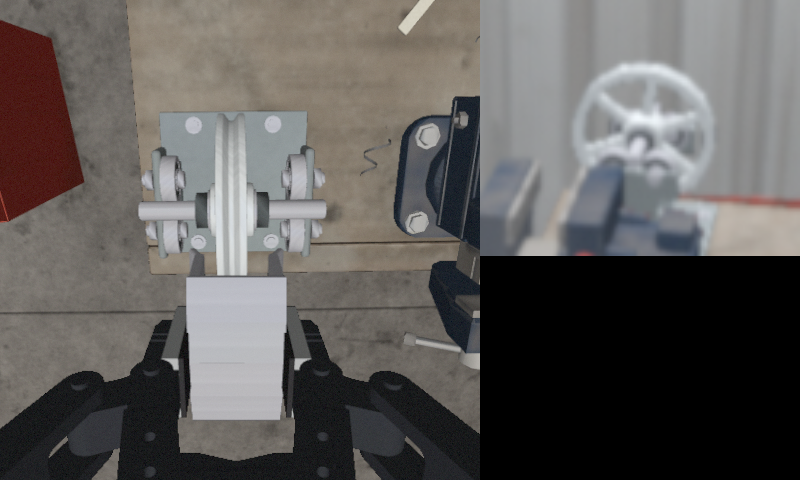

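Here the image is offset by 90 columns. The arbor ends are at (229,210) and (416,209), and the saddle is held square, from about (277..376,278) to (283..371,418). The wheel looks still.

Call:
move_arm:
  rot:
    - [0, 0, 0]
    - [0, 0, 0]
    - [0, 0, 0]
    - [0, 0, 0]
    - [0, 0, 0]
    - [0, 0, 0]
    - [0, 0, 0]
    - [0, 0, 0]
    - [0, 0, 0]
    - [0, 0, 0]
    - [0, 0, 0]
    - [0, 0, 0]
  linear:
    - [0, 0, 0]
    - [0, 0, 0]
    - [0, 0, 0]
    - [0, 0, 0]
    - [0, 0, 0]
    - [0, 0, 0]
    - [0, 0, 0]
    - [0, 0, 0]
    - [0, 0, 0]
    - [0, 0, 0]
    - [0, 0, 0]
    - [0, 0, 0]
  gripper: [2.6, 2.6, 2.6, 2.6, 2.6, 2.6, 2.6, 2.6, 2.6, 2.6, 2.6, 2.6]

```text
time_s: 17.45
tool_pos: [0.4769, -0.3487, 0.2943]
ee_rot: [[-1.0, 0.016, 0.0], [0.016, 1.0, 0.0], [-0.0, 0.0, -1.0]]
contact_force: [-0.2, -0.2, -0.8]
opening: 0.032
grasp_force: 59.7
```

Run:
```python
from p import *
R,p=pose();c=cam('wrist')
def st(): 
    x=cam('side');return x['pixels'][140:215,290:365].astype(float)
a=np.mean([st() for _ in range(3)],0);bg=[]
b=np.mean([st() for _ in range(3)],0);print('diff',np.abs(a-b).mean(),np.abs(a-b).max())
e=onz(c,[[229,210],[416,209]],.115);m=e.mean(0);d=e[1]-e[0];print(m,np.linalg.norm(d),np.degrees(np.arctan2(d[1],d[0])));print(R.T@(m-p)*100)
for z in (.313,.318):
  w=onz(c,[[277,278],[376,278],[283,418],[371,418]],z);print(((w-p)@R*100).round(2).tolist())
g=c['pixels'][:,:,1].astype(int)
for v in (130,150,250,262): print(v,[int(x) for x in g[v,290:366:2]])
```

```text
t 17.45 tool [ 0.4769 -0.3487  0.2943] yaw 89.06 R [[-1.0, 0.016, 0.0], [0.016, 1.0, 0.0], [-0.0, 0.0, -1.0]] open 0.032 F [-0.2 -0.2 -0.8] g 59.66203926000162
diff 0.2828444444444447 2.000000000000007
[ 0.47476922 -0.3515449   0.115     ] 0.15213153873312932 89.4300841026636
[ 0.20724368 -0.29281547 17.92569538]
[[2.79, -1.64, -1.87], [2.8, 1.66, -1.87], [-3.01, -1.64, -1.87], [-3.01, 1.71, -1.87]]
[[3.01, -1.57, -2.37], [3.01, 1.59, -2.37], [-2.56, -1.57, -2.37], [-2.56, 1.65, -2.37]]
130 [189, 163, 152, 151, 149, 150, 148, 150, 151, 163, 172, 174, 154, 136, 127, 136, 155, 153, 142, 149, 159, 169, 170, 162, 151, 149, 151, 149, 151, 149, 151, 152, 151, 153, 171, 192, 192, 192]
150 [151, 151, 149, 149, 149, 152, 150, 152, 142, 191, 193, 194, 165, 151, 151, 171, 188, 186, 166, 169, 181, 199, 195, 193, 155, 151, 152, 156, 153, 151, 152, 153, 151, 150, 151, 150, 151, 149]
250 [153, 152, 153, 151, 154, 151, 153, 152, 153, 196, 221, 219, 216, 174, 171, 172, 216, 219, 198, 189, 187, 209, 220, 221, 199, 152, 148, 151, 152, 149, 149, 150, 149, 149, 149, 151, 150, 151]
262 [86, 81, 107, 134, 133, 132, 136, 131, 131, 164, 218, 218, 214, 177, 169, 168, 211, 215, 195, 184, 188, 207, 219, 217, 194, 131, 131, 132, 133, 135, 135, 133, 132, 139, 106, 88, 84, 88]
```

Call:
move_arm:
  rot:
    - [0, 0, 0]
    - [0, 0, 0]
    - [0, 0, 0]
    - [0, 0, 0]
    - [0, 0, 0]
    - [0, 0, 0]
  linear:
    - [0, -0.25, 1]
    - [0, 0, 2]
    - [0, 0, 2]
    - [0, 0, 1.3]
    - [0, 0, 0.6]
    - [0, 0, 0]
  gripper: [2.6, 2.6, 2.6, 2.6, 2.6, 2.6]

```text
time_s: 18.3
tool_pos: [0.4759, -0.3505, 0.2232]
ee_rot: [[-1.0, 0.017, -0.003], [0.017, 1.0, 0.002], [0.003, 0.002, -1.0]]
contact_force: [-0.3, 0.1, 0.2]
opening: 0.0318
grasp_force: 59.6
```

Run:
```python
from p import *
R,p=pose();c=cam('wrist');save(c,'w7')
```

```text
t 18.3 tool [ 0.4759 -0.3505  0.2232] yaw 89.04 R [[-1.0, 0.017, -0.003], [0.017, 1.0, 0.002], [0.003, 0.002, -1.0]] open 0.0318 F [-0.3  0.1  0.2] g 59.64582789049018
```

View pics/w7.png

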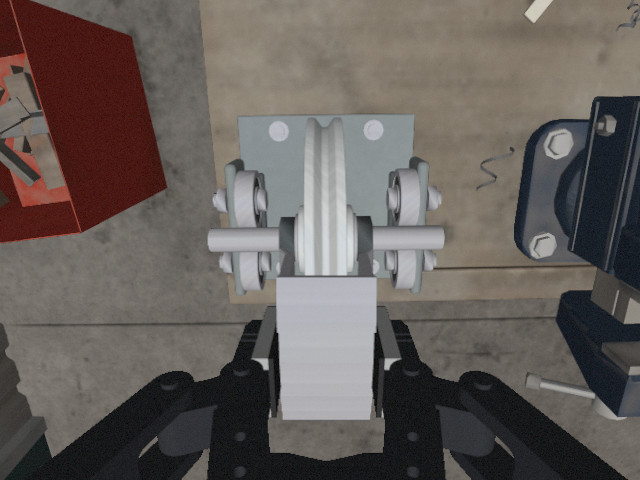

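The arbor ends are now at (208,239) and (444,237), and the saddle at u 277..376 is above the rim.

Run:
```python
from p import *
R,p=pose();c=cam('wrist')
e=onz(c,[[208,239.5],[444,237.5]],.115);m=e.mean(0);d=e[1]-e[0];print(np.linalg.norm(d),np.degrees(np.arctan2(d[1],d[0])),R.T@(m-p)*100)
g=c['pixels'].astype(int)
for v in (150,170,190):
    print(v,[int(x) for x in g[v,296:356,1]])
print((onz(c,[[305,170],[345.5,170],[325.3,170]],.165)-p)@R*100)
w=onz(c,[[276.5,278],[376,278],[282,418],[371,418]],p[2]+.021);print(((w-p)@R*100).round(2).tolist())
```

```text
t 18.35 tool [ 0.4765 -0.3511  0.2246] yaw 89.05 R [[-1.0, 0.017, -0.001], [0.017, 1.0, 0.001], [0.001, 0.0, -1.0]] open 0.0321 F [-0.6  0.5  0. ] g 59.64575353471446
0.15433669696096408 89.61286836465126 [-4.00551236e-03 -8.95840224e-03  1.09604230e+01]
150 [146, 145, 147, 147, 147, 147, 145, 147, 145, 142, 162, 174, 177, 177, 181, 181, 182, 179, 170, 153, 139, 140, 136, 135, 136, 132, 144, 156, 163, 165, 165, 165, 165, 156, 148, 149, 150, 155, 154, 154, 166, 174, 179, 177, 179, 179, 175, 175, 171, 152, 143, 148, 147, 146, 148, 149, 148, 148, 150, 147]
170 [143, 143, 143, 140, 143, 141, 143, 144, 144, 163, 185, 194, 190, 187, 185, 186, 187, 182, 176, 157, 148, 144, 146, 144, 145, 147, 159, 177, 190, 190, 188, 187, 184, 175, 166, 166, 169, 168, 164, 164, 166, 179, 186, 190, 192, 195, 195, 197, 196, 191, 163, 144, 148, 147, 150, 146, 147, 149, 148, 147]
190 [142, 142, 144, 143, 144, 145, 143, 142, 139, 170, 192, 196, 198, 197, 199, 197, 198, 193, 184, 168, 160, 157, 159, 157, 157, 151, 163, 183, 194, 198, 199, 200, 194, 187, 173, 172, 173, 173, 174, 171, 170, 183, 195, 201, 202, 202, 201, 202, 200, 198, 187, 156, 143, 148, 147, 147, 148, 148, 147, 148]
[[ 5.19409786 -1.05032858  5.96623776]
 [ 5.19610377  0.95832583  5.96720581]
 [ 5.19478175 -0.04352485  5.96672259]]
[[2.89, -1.62, -2.1], [2.89, 1.63, -2.1], [-2.8, -1.64, -2.1], [-2.8, 1.68, -2.1]]
```

Call:
move_arm:
  rot:
    - [0, 0, -0.5]
    - [0, 0, 0]
    - [0, 0, 0]
    - [0, 0, 0]
    - [0, 0, 0]
    - [0, 0, 0]
    - [0, 0, 0]
    - [0, 0, 0]
  linear:
    - [0, -0.05, 0.5]
    - [0, 0, 1]
    - [0, 0, 1]
    - [0, 0, 1]
    - [0, 0, 0.8]
    - [0, 0, 0.5]
    - [0, 0, 0.2]
    - [0, 0, 0]
  gripper: [2.6, 2.6, 2.6, 2.6, 2.6, 2.6, 2.6, 2.6]

```text
time_s: 19.07
tool_pos: [0.4766, -0.3514, 0.1745]
ee_rot: [[-1.0, 0.008, -0.001], [0.008, 1.0, 0.001], [0.001, 0.001, -1.0]]
contact_force: [0.6, -0.4, -0.4]
opening: 0.0321
grasp_force: 59.6
```

Call:
move_arm:
  rot:
    - [0, 0, 0]
    - [0, 0, 0]
    - [0, 0, 0]
    - [0, 0, 0]
  linear:
    - [0, 0, 0.15]
    - [0, 0, 0.15]
    - [0, 0, 0]
    - [0, 0, 0]
  gripper: [2.6, 2.6, 2.6, 2.6]

```text
time_s: 19.4
tool_pos: [0.4769, -0.3517, 0.1725]
ee_rot: [[-1.0, 0.008, 0.0], [0.008, 1.0, -0.0], [-0.0, -0.0, -1.0]]
contact_force: [-0.0, 0.1, 0.2]
opening: 0.0319
grasp_force: 59.6
```

Call:
move_arm:
  rot:
    - [0, 0, 0]
    - [0, 0, 0]
    - [0, 0, 0]
  linear:
    - [0, 0, 0.1]
    - [0, 0, 0]
    - [0, 0, 0]
  gripper: [2.6, 2.6, 2.6]

```text
time_s: 19.65
tool_pos: [0.4769, -0.3518, 0.1719]
ee_rot: [[-1.0, 0.008, 0.0], [0.008, 1.0, -0.0], [-0.0, -0.0, -1.0]]
contact_force: [-1.0, 1.2, 4.9]
opening: 0.0324
grasp_force: 60.3
```

Call:
move_arm:
  rot:
    - [0, 0, 0]
    - [0, 0, 0]
    - [0, 0, 0]
    - [0, 0, 0]
    - [0, 0, 0]
    - [0, 0, 0]
    - [0, 0, 0]
    - [0, 0, 0]
    - [0, 0, 0]
    - [0, 0, 0]
    - [0, 0, 0]
    - [0, 0, 0]
  linear:
    - [0, 0, 0]
    - [0, 0, 0]
    - [0, 0, 0]
    - [0, 0, 0]
    - [0, 0, 0]
    - [0, 0, -1]
    - [0, 0, -2]
    - [0, 0, -3]
    - [0, 0, -3]
    - [0, 0, -2]
    - [0, 0, 0]
    - [0, 0, 0]
  gripper: [3.4, 3.6, 4, 4.5, 5.2, 5.5, 5.5, 5.5, 5.5, 5.5, 5.5, 5.5]

```text
time_s: 20.65
tool_pos: [0.4773, -0.3523, 0.2831]
ee_rot: [[-1.0, 0.008, 0.003], [0.008, 1.0, -0.001], [-0.003, -0.001, -1.0]]
contact_force: [-0.0, -0.4, 0.3]
opening: 0.0555
grasp_force: 0.0
```

Call:
move_arm:
  rot:
    - [0, 0, 0]
    - [0, 0, 0]
    - [0, 0, 0]
    - [0, 0, 0]
    - [0, 0, 0]
    - [0, 0, 0]
    - [0, 0, 0]
    - [0, 0, 0]
    - [0, 0, 0]
    - [0, 0, 0]
    - [0, 0, 0]
    - [0, 0, 0]
  linear:
    - [0, 0, 0]
    - [0, 0, 0]
    - [0, 0, 0]
    - [0, 0, 0]
    - [0, 0, 0]
    - [0, 0, 0]
    - [0, 0, 0]
    - [0, 0, 0]
    - [0, 0, 0]
    - [0, 0, 0]
    - [0, 0, 0]
    - [0, 0, 0]
  gripper: [5.5, 5.5, 5.5, 5.5, 5.5, 5.5, 5.5, 5.5, 5.5, 5.5, 5.5, 5.5]

```text
time_s: 21.65
tool_pos: [0.4768, -0.3517, 0.2813]
ee_rot: [[-1.0, 0.008, 0.0], [0.008, 1.0, 0.0], [-0.0, 0.0, -1.0]]
contact_force: [-0.1, -0.2, -0.4]
opening: 0.0555
grasp_force: 0.0
```

Run:
```python
from p import *
R,p=pose();c=cam('wrist');im=c['pixels'][:,:,::-1]
def st(): return cam('side')['pixels'][120:215,280:370].astype(float)
a=np.mean([st() for _ in range(3)],0);b=np.mean([st() for _ in range(3)],0);print('diff',np.abs(a-b).mean(),np.abs(a-b).max())
print(proj(c,[.4767,-.3515,.195]))
s=cam('side')['pixels'][130:220,280:370,::-1]
out=np.zeros((480,800,3),np.uint8);out[:,:480]=im[:,90:570];out[:320,480:]=cv2.resize(np.ascontiguousarray(s),(320,320));cv2.imwrite('pics/w8.png',out)
```

```text
t 21.65 tool [ 0.4768 -0.3517  0.2813] yaw 89.55 R [[-1.0, 0.008, 0.0], [0.008, 1.0, 0.0], [-0.0, 0.0, -1.0]] open 0.0555 F [-0.1 -0.2 -0.4] g 0.0
diff 0.2846913580246916 3.0
[[326.32026423 250.25697015]]
```

View pics/w8.png

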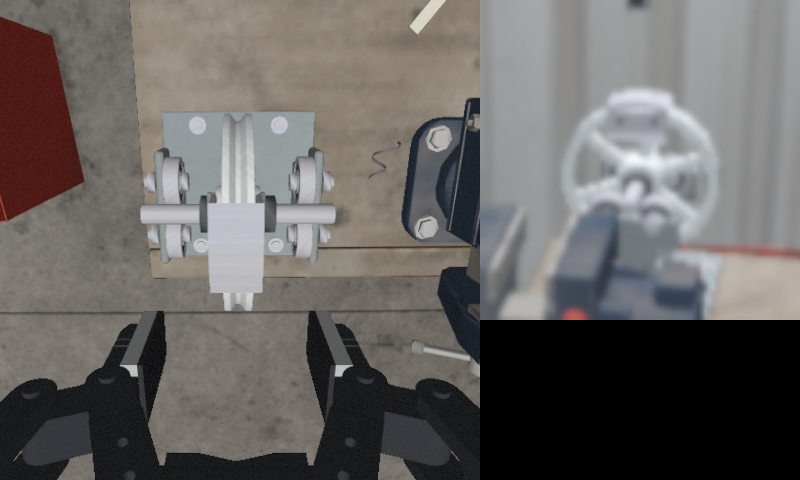

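The saddle sits squarely on top of the rim at (326,248) in full-frame pixels, against an expected (326,250). The scene is still, so I'm handing in.

```bash
python3 -c "
from workcell import bot
print(bot.job_done())"
```

```text
the job is handed in; nothing more can be done
None
```

I handed the job in at about 22 s; the last camera check showed the flywheel still on the bearings with the saddle weight square on top of the rim, but no verdict came back and I viewed 11 pictures, one over the limit of 10.

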